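Seat the spacer plate in the corner of the drilling fixture

ROBOT

A 7-joint arm with a two-finger parallel gripper is mounted at the origin on a cart in front of the work surface, level with it; the furniture and walls round the work are solid. World frame = base frame: x ahead of the robot, y to its left, z up, the work surface at z = 0. Lengths are in m, angles in rad, forces in N, time in s.
With the tool pointing down it reaches from about 0.4 to 0.925 m from the base axis. Payload 4.1 kg.
Tool frame: the origin (TCP) lies at the very end of the fingers, on their centre line; the grasp point (between the pads) lies 19 mm behind it; z points along the fingers, y is the line along which they close (so a half turn about z gives the same grasp; the last joint's range is limited). The gripper opens to 85 mm and grips with 20 to 120 N. Pads are 22 mm wide; open, the fingers measure 114 mm over their backs; the gripper's body (76 mm by 85 mm) begins 54 mm behind the grasp point. The pads swing forward as they close: fully open they stand 13 mm farther back than shut.
Start: joints at [-1.23, 0.398, 0.045, 1.537, -0.019, 1.207, -0.051], TCP at [0.277, 0.588, 0.201] pointing down, gripper open.
Joint ranges: [-2.82, 2.82], [-0.49, 2.23], [-1.37, 1.46], [0, 2.46], [-1.36, 4.5], [0.23, 2], [-2.94, 2.94]. Speed limits (rad/s): [2.57, 2.57, 3.14, 3.14, 3.14, 3.14, 3.14].

INTERFACE

Orientations are given as a unit quaternion [w, x, y, z].
In Python, from rig import read_state, cams, order gives the robot as it stands.
- The arm moves only by the tool arm_command, never from a script. Its argument "deltas" is one flat list of numbers, 7 for each row, row after row: the opening, from -1 (shut) to 1 (fully open), then the shift along the tool's x, y, z in m, then the turn, a rotation vector about the tool's x, y, z in rad. A call has 1 to 10 rows; each row shifts and turns the commanded pose from where the row before left it, along the tool's axes as they then stand; what a row does not reach is not made up. A row lasts 1/8 s, in which the tool goes at most 62.5 mm and 10.7 degrees, less where a joint would pass 70% of its speed; a pose out of reach is approached as far as the arm can. A call with a gripper value outside its range is refused whole. The fingers move at their own pace and stop on an object; the grip force is fixed at half the most. Time passes only in rows, so rows that do not move let the fingers close. It gives the time, the measured TCP pose, the force, the opening and the grip force at its end, in the units of the state.
- read_state(): the state, without advancing time (a new reading comes with each control period).
- cams.camera(name): name is "scene" or "top" or "wrist"; returns a dict with "image" (384x512x3 uint8, red, green, blue), "vertical_fov" (degrees; the focal length in pixels is half the picture's height over the tangent of half this angle, whatever the lens; pixels are square), "cx", "cy" (the principal point, pixels), "k1" (the pictures are not rectified: a ray, as slopes to the right and down, at radius r is drawn at 1 + k1 r^2 times it, then the intrinsics apply), "world_to_cam" (4x4, takes a point from world to camera coordinates); the wrist camera has in their place "hand_eye" (4x4, takes a point from camera to tool coordinates, whose origin is the TCP and whose axes are the flange's). Camera axes: x right, y up, looking along -z (the intrinsics and any distortion apply to the point x, -y, -z); pixel columns grow to the right and rows downward; lengths in m; the calibration is good to about 2 mm. A picture is of the moment at which its call begins: read the wrist's pose just before it. There is no depth.
- order.close_job(): hands the job in; it is judged then, once.
The state is a dict: "time_s": time; "joint_pos": joint angles; "joint_velocities": joint speeds; "joint_efforts": joint torques, N m; "tcp_pos": TCP position; "ee_rot": TCP orientation; "force": force on the tool from outside, world axes, zero at the start; "wrist_torque": the same for the moment, N m; "finger_gap": finger opening in m; "finger_force": force on a finger pad.
Only numpy, scipy, OpenCV 4.12 (cv2) and the standard library are available. Lean on these libraries where they do the work, as an engineer would, in place of code of your own. Each camera call takes 0.05 s, during which the arm holds its last target. There are 200 camera calls.

TASK

On the steel drilling fixture lie a rectangular spacer plate and a round washer. Slide the rectangular plate along the fixture, without lifting it, into the corner where the two raised bars meet, so that it lies flat with a long edge home against the far bar and a short edge home against the left bar. Leave the washer where it lies and end clear of everything.

Things in the scene. Friction and masses are not known exactly. Their poses are not given: they have to be found in the camera images.
- fixture: Fixed fixture on the chest top: dark steel base plate, 220 mm along x, 216 along y, 10 thick, with two lighter steel bars, 14 mm thick, rising 14 mm above it. Origin: centre of underside. x points away from the robot to the far bar (whole +x edge, inner face x = 96 mm), y to the robot's left to the left bar (+y edge, from x = -60 mm, inner face y = 94 mm). Yaw within 15 degrees.
- corner (a point): The inner corner where the two bars meet, level with the top of the base plate: (96, 94, 10) mm in the fixture's frame, with the fixture's axes.
- spacer: The part to slide: loose rectangular steel plate, 50 mm along its x, 70 along its y, 10 thick, two 12 mm holes 40 mm apart along y; 0.2 to 0.35 kg. Origin: centre of underside. Starts flat on the base plate, clear of both bars, y axis within 15 degrees of the fixture's. Seated, its origin is 25 mm from the far bar's inner face and 35 mm from the left bar's.
- thick_washer: Bystander: loose round thick steel washer, 44 mm across, 20 mm hole, 10 mm thick, flat on the base plate to the left or right of the spacer plate. Origin: centre of its underside. Stays where it is.
Mind the look-alikes: they are no part of the job. What is shaped like the spacer but turquoise is not meant.

How it is judged:
At the end, for the whole second after the job is handed in: The rectangular plate lies flat and at rest on the base plate in the corner: its long edge within 10 mm of the far bar and its short edge within 10 mm of the left bar, square to them within 10 degrees; the washer is within 20 mm of where it started (x of spacer in the frame of corner between -0.035 and -0.015 m and y of spacer in the frame of corner between -0.045 and -0.025 m and z of spacer in the frame of corner between -0.005 and 0.004 m and angle between the y axis of spacer and the y axis of fixture, either way round below 0.175 rad and angle between spacer's own z axis and vertical below 0.1 rad and linear speed of spacer below 0.01 m/s and distance of thick_washer from where it was at the start of the episode below 0.02 m); the robot touches nothing.
It fails at once if the rectangular plate is lifted more than 15 mm off the fixture (z of spacer in the frame of corner above 0.015 m).
It fails at once if the washer is moved by more than 20 mm (distance of thick_washer from where it was at the start of the episode above 0.02 m).
It also fails if it takes over 45 s, if anything falls off the work surface, if the arm or the gripper's body presses on something with over 40 N, if the wrist force passes 120 N, or if a joint passes its speed limit or range.

## Working session

There is one attempt and no reset: what is moved stays moved. The work goes in short steps, Python scripts to look and compute and a tool call to move; the robot and the scene stay as the last step left them, time stands still between calls to the robot, and variables do not carry over. Pictures are saved under pics/ and viewed, at most 10 in all, crops included, and the job is handed in when it is done.

Besides the shell and the picture viewer there is one more tool, called as name(argument=value, ...), one argument or row to a line, values as JSON. arm_command: Moves the arm, as the interface text tells. Its arguments: {"type":"object","properties":{"deltas":{"type":"array","items":{"type":"number"}}},"required":["deltas"]}

```bash
mkdir -p pics; python3 - <<'E'
from rig import read_state, cams
import cv2,numpy as np,pickle
s=read_state();print({k:np.round(v,3).tolist() for k,v in s.items()})
d={}
for n in("scene","top"):
    c=cams.camera(n);d[n]=c
    print(n,c["vertical_fov"],c["cx"],c["cy"],c["k1"],np.round(c["world_to_cam"],3).tolist())
pickle.dump(d,open("c0.pkl","wb"))
cv2.imwrite("pics/top0.png",cv2.resize(d["top"]["image"][:,:,::-1],(800,600)))
cv2.imwrite("pics/scene0.png",cv2.resize(d["scene"]["image"][:,:,::-1],(800,600)))
E
```

```text
{'time_s': 0.0, 'joint_pos': [-1.23, 0.399, 0.045, 1.538, -0.019, 1.207, -0.051], 'joint_velocities': [-0.003, -0.0, -0.001, -0.001, 0.001, 0.0, -0.001], 'joint_efforts': [-0.0, -47.512, 1.364, -25.422, 0.011, 0.01, 0.0], 'tcp_pos': [0.276, 0.588, 0.2], 'ee_rot': [-0.0, 0.218, 0.976, -0.001], 'force': [0.41, -0.024, -0.208], 'wrist_torque': [0.001, 0.045, -0.06], 'finger_force': 0.0, 'finger_gap': 0.085}
scene 46.00859591682461 254.44148330400486 187.97506457786798 -0.1437981038411202 [[-0.822, -0.569, 0.011, 0.429], [0.297, -0.414, 0.86, -0.237], [-0.485, 0.711, 0.509, -0.58], [0.0, 0.0, 0.0, 1.0]]
top 49.84363939635902 253.2025894907142 190.74963674792355 0.020131784109447555 [[0.0, -1.0, 0.011, -0.046], [0.98, 0.002, 0.197, -0.543], [-0.197, 0.011, 0.98, -0.774], [0.0, 0.0, 0.0, 1.0]]
```

View pics/top0.png

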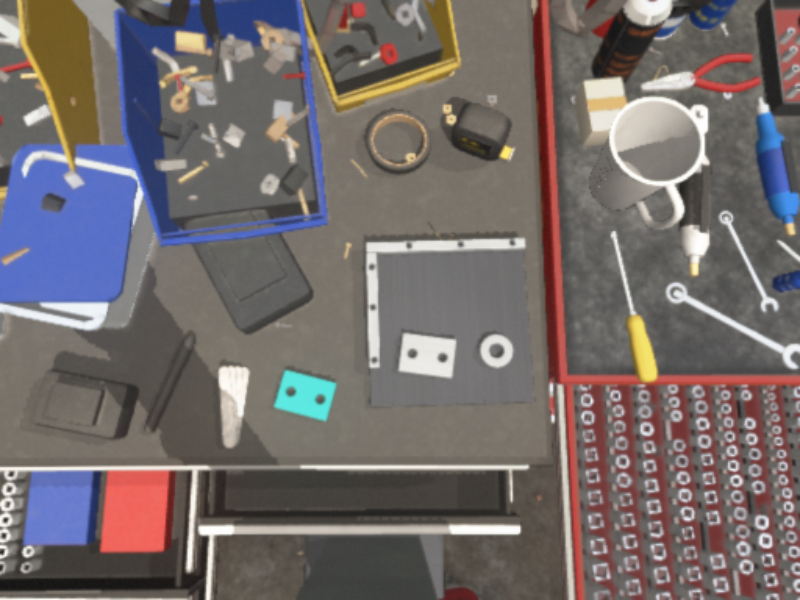

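View pics/scene0.png

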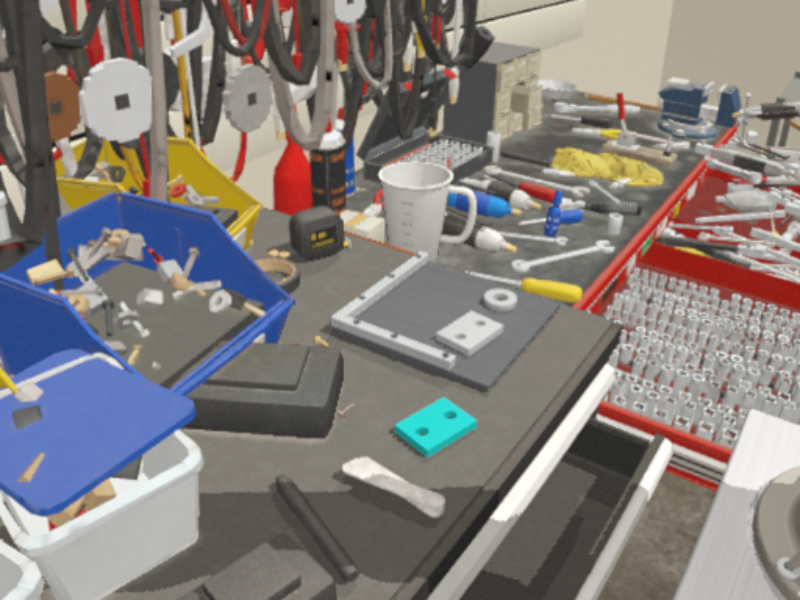

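The top view (800x600) shows the fixture with its far bar at row 245 and left bar at column 373. The grey spacer is at about (428,355) and the washer at (496,350). The turquoise decoy lies off the fixture at (305,395).

```bash
cat > h.py <<'E'
import cv2,numpy as np
def ray(c,uv,z):
    im=c["image"];f=im.shape[0]/2/np.tan(np.radians(c["vertical_fov"])/2)
    K=np.array([[f,0,c["cx"]],[0,f,c["cy"]],[0,0,1.]])
    p=cv2.undistortPoints(np.array(uv,float).reshape(-1,1,2),K,np.array([c["k1"],0,0,0.]))[:,0]
    M=np.array(c["world_to_cam"]);R,t=M[:3,:3],M[:3,3];o=-R.T@t
    d=np.c_[p[:,0],-p[:,1],-np.ones(len(p))]@R
    return o+d*((z-o[2])/d[:,2])[:,None]
def find(c,box=(225,140,350,265)):
    x0,y0,x1,y1=box
    im=c["image"][y0:y1,x0:x1].astype(int)
    m=((im.min(2)>125)&(im.max(2)-im.min(2)<30)).astype(np.uint8)
    cs,_=cv2.findContours(m,cv2.RETR_EXTERNAL,cv2.CHAIN_APPROX_NONE)
    return [(k[:,0]+[x0,y0]) for k in cs if cv2.contourArea(k)>60]
def rect(c,k,z):
    w=ray(c,k,z)[:,:2]
    (cx,cy),(a,b),an=cv2.minAreaRect((w*1000).astype(np.float32))
    return np.round([cx,cy,a,b,an],1)
E
python3 - <<'E'
import pickle;from h import *
d=pickle.load(open("c0.pkl","rb"));c=d["top"]
M=c["world_to_cam"];print("cam",-M[:3,:3].T@M[:3,3])
for k in find(c):
    print(cv2.boundingRect(k.astype(np.int32)),rect(c,k,.02),rect(c,k,.024))
    # bars: outer/inner lines
    w=ray(c,k,.024)[:,:2]*1000
    print(" ext",w.min(0).round(1),w.max(0).round(1))
E
```

```text
cam [ 0.38020659 -0.03641917  0.86621695]
(307, 214, 22, 22) [ 479.7 -178.4   43.3   43.7   88.5] [ 479.2 -177.8   43.1   43.5   88.5]
 ext [ 457.6 -199.5] [ 500.7 -156.1]
(255, 213, 38, 30) [473.7 -87.4  73.7  53.1  82.5] [473.3 -87.2  73.3  52.8  82.5]
 ext [ 443.3 -125.8] [502.6 -49.7]
(234, 152, 103, 84) [ 546.3 -116.1  170.9  218.4    1.9] [ 545.5 -115.7  170.1  217.4    1.9]
 ext [ 457.3 -221.6] [633.5  -5.4]
```

Measured on the plate tops (mm), with sizes matching those given:

| Item | Position | Yaw |
|---|---|---|
| Fixture | – | +1.9° |
| Corner | (613, -19) | – |
| Spacer | (473, -87) | -7.5° |
| Washer | (480, -178) | – |

The plan is to push the plate in +x to the far bar with the fingers nearly shut, then push it in +y.

arm_command(
  deltas=[-0.5, 0, 0, -0.01, 0, 0, -0.158, -0.5, 0, 0, -0.01, 0, 0, -0.158, -0.5, 0, 0, -0.01, 0, 0, -0.157, -0.5, -0.019, -0.049, 0, 0, 0, 0, -0.5, -0.019, -0.049, 0, 0, 0, 0, -0.5, -0.019, -0.049, 0, 0, 0, 0, -0.5, -0.019, -0.049, 0, 0, 0, 0, -0.5, -0.019, -0.049, 0, 0, 0, 0, -0.5, -0.019, -0.049, 0, 0, 0, 0],
)

```text
time_s: 1.23
tcp_pos: [0.4007, 0.2962, 0.231]
ee_rot: [-0.0, -0.017, 1.0, -0.0]
force: [0.6, 0.3, 1.1]
finger_gap: 0.0213
finger_force: 0.0
```

arm_command(
  deltas=[-0.5, -0.001, -0.048, 0, 0, 0, 0, -0.5, -0.001, -0.048, 0, 0, 0, 0, -0.5, -0.001, -0.048, 0, 0, 0, 0, -0.5, -0.001, -0.048, 0, 0, 0, 0, -0.5, -0.001, -0.048, 0, 0, 0, 0, -0.5, -0.001, -0.048, 0, 0, 0, 0, -0.5, 0, -0.047, 0.05, 0, 0, 0, -0.5, 0, -0.047, 0.05, 0, 0, 0, -0.5, 0, 0, 0.04, 0, 0, 0, -0.5, 0, 0, 0.03, 0, 0, 0],
)

```text
time_s: 2.48
tcp_pos: [0.4177, -0.0757, 0.0685]
ee_rot: [-0.001, -0.016, 1.0, -0.0]
force: [0.4, 0.6, -0.9]
finger_gap: 0.0215
finger_force: 0.0
```

```bash
python3 - <<'E'
from rig import read_state, cams
from h import *
s=read_state();print(s["tcp_pos"],s["ee_rot"],s["force"])
c=cams.camera("top");cv2.imwrite("pics/top1.png",cv2.resize(c["image"][120:300,190:430,::-1],(800,600)))
E
```

```text
[ 0.41765814 -0.07567302  0.06849501] [-9.13041763e-04 -1.57561027e-02  9.99875447e-01 -4.69954397e-05] [ 0.37130791  0.58500602 -0.93072666]
```

View pics/top1.png

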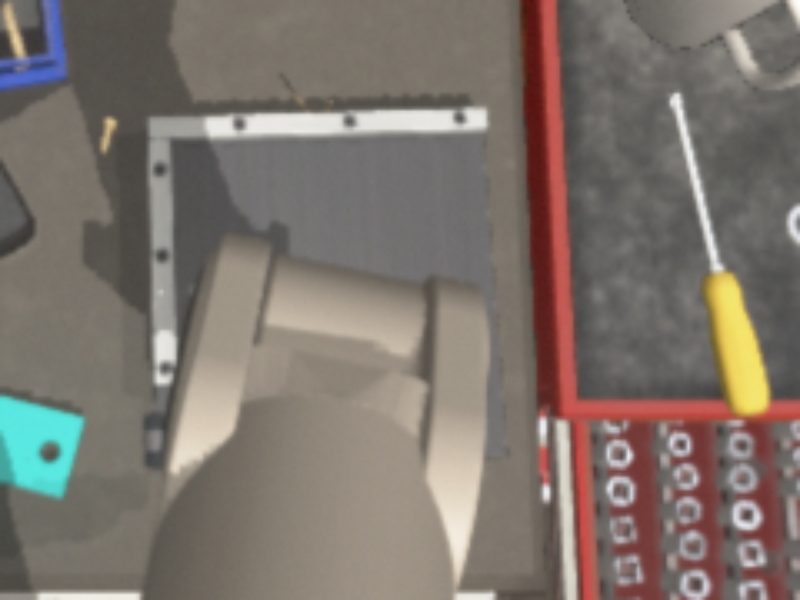

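The arm hides the fixture from the top view, and the tool is descending near the fixture's near edge. I'll continue down slowly, with force feedback.

arm_command(
  deltas=[-0.5, 0, -0.009, 0.02, 0, 0, 0, -0.5, 0, 0, 0.02, 0, 0, 0, -0.5, 0, 0, 0, 0, 0, 0],
)

```text
time_s: 2.9
tcp_pos: [0.4179, -0.0839, 0.0297]
ee_rot: [-0.002, -0.017, 1.0, 0.0]
force: [-0.3, -0.1, -0.7]
finger_gap: 0.0215
finger_force: 0.0
```

```bash
python3 - <<'E'
from rig import read_state, cams
from h import *
c=cams.camera("scene");cv2.imwrite("pics/sc1.png",cv2.resize(c["image"][130:280,180:380,::-1],(800,600),interpolation=cv2.INTER_CUBIC))
E
```

```text
(no output)
```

View pics/sc1.png

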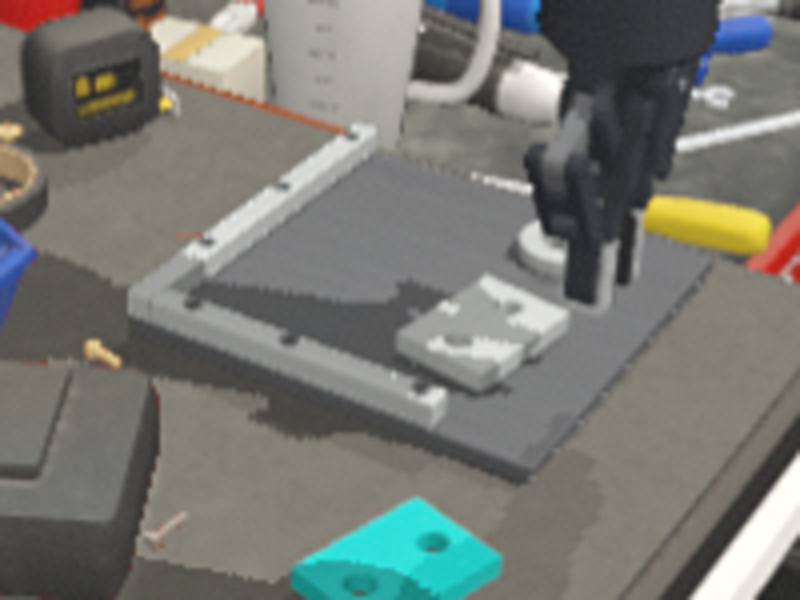

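The scene view shows the fingers at (600,290) hovering about 20 mm above the base, just in front of the plate and clear of the washer. Next I lower them and push.

arm_command(
  deltas=[-0.5, 0, 0, 0.01, 0, 0, 0, -0.5, 0, 0, 0.006, 0, 0, 0, -0.5, 0, 0, 0, 0, 0, 0],
)

```text
time_s: 3.32
tcp_pos: [0.4188, -0.0839, 0.0139]
ee_rot: [-0.0, -0.017, 1.0, 0.0]
force: [-0.8, -0.4, 0.3]
finger_gap: 0.0214
finger_force: 0.0
```

arm_command(
  deltas=[-0.5, -0.01, 0, 0, 0, 0, 0, -0.5, -0.01, 0, 0, 0, 0, 0, -0.5, -0.01, 0, 0, 0, 0, 0, -0.5, -0.01, 0, 0, 0, 0, 0, -0.5, -0.01, 0, 0, 0, 0, 0, -0.5, -0.01, 0, 0, 0, 0, 0],
)

```text
time_s: 4.08
tcp_pos: [0.4798, -0.082, 0.0142]
ee_rot: [-0.0, -0.017, 1.0, 0.0]
force: [1.1, -0.1, -0.4]
finger_gap: 0.0214
finger_force: 0.0
```

```bash
python3 - <<'E'
from rig import read_state, cams
from h import *
c=cams.camera("scene");cv2.imwrite("pics/sc2.png",cv2.resize(c["image"][130:280,180:380,::-1],(800,600),interpolation=cv2.INTER_CUBIC))
E
```

```text
(no output)
```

View pics/sc2.png

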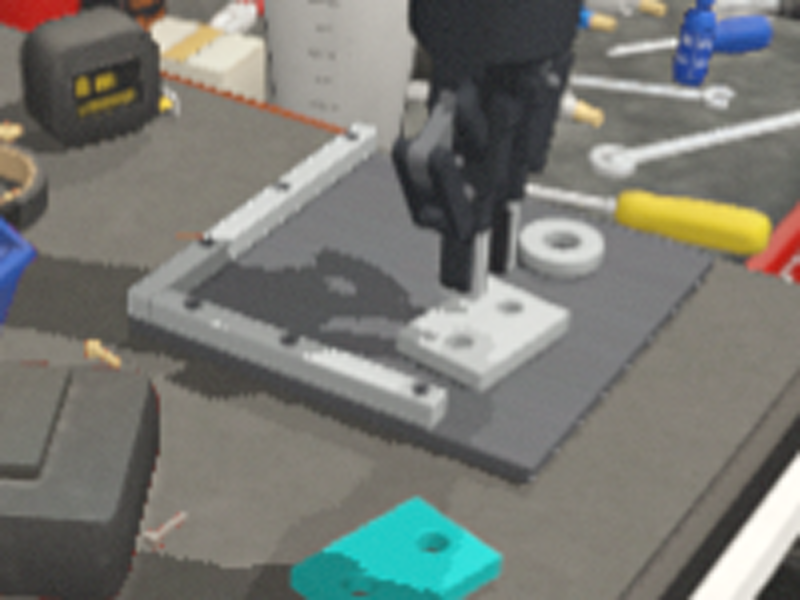

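```bash
python3 - <<'E'
from rig import read_state, cams
from h import *
import pickle
def proj(c,P):
    M=c["world_to_cam"];p=np.c_[P,np.ones(len(P))]@M.T
    f=192/np.tan(np.radians(c["vertical_fov"])/2);s=np.c_[p[:,0]/-p[:,2],p[:,1]/p[:,2]]
    s=s*(1+c["k1"]*(s**2).sum(1))[:,None];return s*f+[c["cx"],c["cy"]]
s=read_state();print(s["tcp_pos"],s["force"],s["joint_pos"])
c=cams.camera("scene")
P=[s["tcp_pos"],[.4737,-.0874,.02],[.48,-.178,.02],[.6134,-.0194,.024]]
print((proj(c,P)-[180,130])*4)
w=cams.camera("wrist");print({k:np.round(v,3).tolist() for k,v in w.items() if k!="image"})
cv2.imwrite("pics/w1.png",w["image"][:,:,::-1])
E
```

```text
[ 0.48165638 -0.08190731  0.01440477] [ 2.15073724  0.471441   -0.13909875] [-0.31194406  0.38933308  0.46979668  2.10346755 -0.26883896  0.70314135
  1.93865276]
[[463.47309615 330.42543414]
 [484.36364538 320.82735503]
 [560.63062171 237.86492002]
 [165.0898594  284.46605121]]
{'vertical_fov': 64.541, 'cx': 255.341, 'cy': 190.234, 'k1': -0.06, 'hand_eye': [[-0.0, 0.957, 0.291, 0.074], [1.0, 0.0, -0.001, 0.0], [-0.001, 0.291, -0.957, -0.174], [0.0, 0.0, 0.0, 1.0]]}
```

View pics/w1.png

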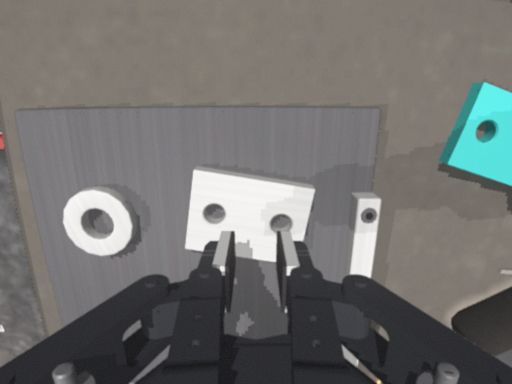

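The wrist view shows the fingertips at (225,245) and (290,245), above the plate's far edge. The half-shut pads stand a little back, so they skimmed over the plate without moving it, and the washer is untouched. I'll raise the tool, go back, shut the fingers fully and retry.

arm_command(
  deltas=[-0.5, 0, 0, -0.015, 0, 0, 0, -0.5, 0, 0, -0.015, 0, 0, 0, -1, 0.022, 0, 0, 0, 0, 0, -1, 0.022, 0, 0, 0, 0, 0, -1, 0.022, 0, 0, 0, 0, 0, -1, 0, 0, 0.015, 0, 0, 0, -1, 0, 0, 0.01, 0, 0, 0, -1, 0, 0, 0.005, 0, 0, 0, -1, 0, 0, 0.001, 0, 0, 0, -1, 0, 0, 0, 0, 0, 0],
)

```text
time_s: 5.48
tcp_pos: [0.4135, -0.0844, 0.0131]
ee_rot: [0.0, -0.017, 1.0, -0.0]
force: [-0.0, -0.8, -0.6]
finger_gap: -0.0001
finger_force: 0.0
```

```bash
python3 - <<'E'
from rig import read_state, cams
from h import *
s=read_state();print(s["tcp_pos"],s["force"])
w=cams.camera("wrist");sc=cams.camera("scene")
cv2.imwrite("pics/w2.png",np.hstack([cv2.resize(w["image"],(400,300)),cv2.resize(sc["image"][130:280,180:380],(400,300))])[:,:,::-1])
E
```

```text
[ 0.41351852 -0.08436529  0.0131473 ] [-0.01958144 -0.75433285 -0.58613706]
```

View pics/w2.png

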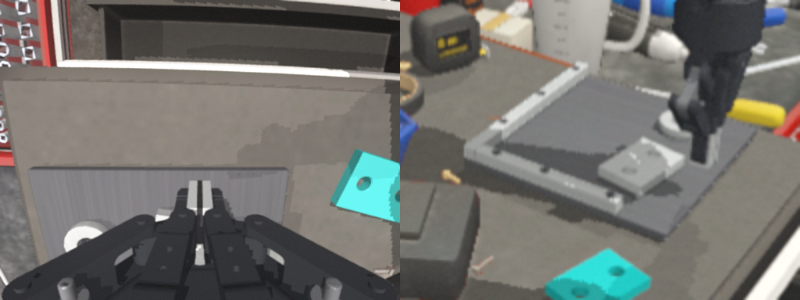

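The fingers are now shut and low, just in front of the plate's near edge (right half of the picture, about (705,160)). I'll push again.

arm_command(
  deltas=[-1, -0.01, 0, 0, 0, 0, 0, -1, -0.01, 0, 0, 0, 0, 0, -1, -0.01, 0, 0, 0, 0, 0, -1, -0.01, 0, 0, 0, 0, 0, -1, -0.01, 0, 0, 0, 0, 0],
)

```text
time_s: 6.2
tcp_pos: [0.4639, -0.0826, 0.0131]
ee_rot: [-0.0, -0.017, 1.0, 0.0]
force: [-0.4, -0.1, -0.7]
finger_gap: -0.0002
finger_force: 0.0
```

```bash
python3 - <<'E'
from rig import read_state, cams
from h import *
s=read_state();print(s["tcp_pos"],s["force"])
w=cams.camera("wrist");sc=cams.camera("scene")
cv2.imwrite("pics/w3.png",np.hstack([cv2.resize(w["image"],(400,300)),cv2.resize(sc["image"][130:280,180:380],(400,300))])[:,:,::-1])
E
```

```text
[ 0.46390845 -0.08255068  0.01314605] [-0.41631341 -0.08711589 -0.66423782]
```

View pics/w3.png

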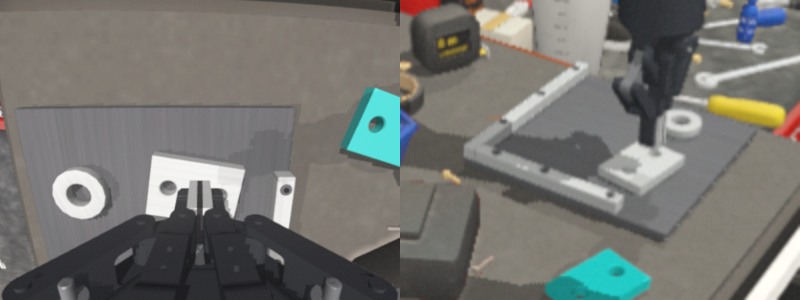

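The fingers passed over the plate again with no force, so the true fingertips are about 20 mm higher than the reported TCP. The projected TCP in the scene view agrees with this. I'll go back off the plate and find the base plate by touch.

arm_command(
  deltas=[-1, 0, 0, -0.01, 0, 0, 0, -1, 0.017, 0, 0, 0, 0, 0, -1, 0.017, 0, 0, 0, 0, 0, -1, 0.016, 0, 0, 0, 0, 0, -1, 0, 0, 0.01, 0, 0, 0, -1, 0, 0, 0.005, 0, 0, 0, -1, 0, 0, 0.004, 0, 0, 0, -1, 0, 0, 0, 0, 0, 0],
)

```text
time_s: 7.3
tcp_pos: [0.4133, -0.0843, 0.0038]
ee_rot: [-0.0, -0.017, 1.0, -0.0]
force: [-0.1, 1.1, -0.2]
finger_gap: 0.0001
finger_force: 0.0
```

```bash
python3 - <<'E'
from rig import read_state, cams
from h import *
s=read_state();p=np.array(s["tcp_pos"]);print(p,s["force"])
c=cams.camera("scene")
M=c["world_to_cam"];f=192/np.tan(np.radians(c["vertical_fov"])/2)
for z in (0,.01,.02,.03,.04):
    q=M[:3,:3]@[p[0],p[1],z]+M[:3,3];a=np.array([q[0],-q[1]])/-q[2]
    a=a*(1+c["k1"]*(a@a));u=a*f+[c["cx"],c["cy"]];print(z,u.round(1),((u-[290,160])*8).round())
cv2.imwrite("pics/sc3.png",cv2.resize(c["image"][160:235,290:390,::-1],(800,600),interpolation=cv2.INTER_CUBIC))
E
```

```text
[ 0.41328544 -0.08431459  0.00376918] [-0.12992256  1.05412563 -0.19096446]
0 [327.7 230.2] [301. 562.]
0.01 [328.2 225.9] [306. 527.]
0.02 [328.7 221.4] [310. 491.]
0.03 [329.2 216.9] [314. 456.]
0.04 [329.8 212.4] [318. 419.]
```

View pics/sc3.png

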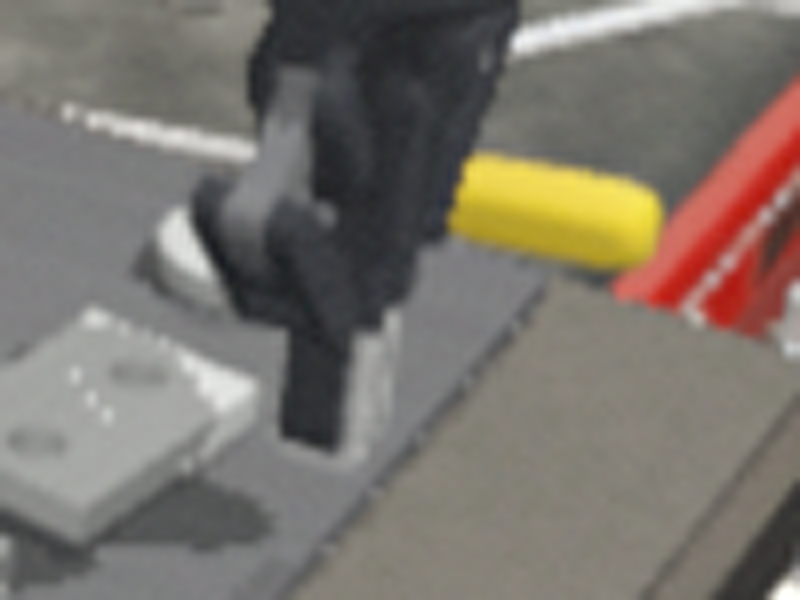

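The fingertip bottom is at about (325,455), which corresponds to z ≈ 0.03 against a reported 0.004, so the tool offset is about 25 mm. I'll descend in small guarded steps.

arm_command(
  deltas=[-1, 0, 0, 0.005, 0, 0, 0, -1, 0, 0, 0.005, 0, 0, 0, -1, 0, 0, 0, 0, 0, 0],
)

```text
time_s: 7.72
tcp_pos: [0.4127, -0.0842, -0.0062]
ee_rot: [-0.001, -0.017, 1.0, 0.0]
force: [0.1, 0.3, 0.3]
finger_gap: 0.0001
finger_force: 0.0
```

arm_command(
  deltas=[-1, 0, 0, 0.004, 0, 0, 0, -1, 0, 0, 0, 0, 0, 0],
)

```text
time_s: 7.98
tcp_pos: [0.413, -0.0842, -0.01]
ee_rot: [-0.0, -0.017, 1.0, 0.0]
force: [0.2, -0.9, 1.0]
finger_gap: -0.0002
finger_force: 0.0
```

arm_command(
  deltas=[-1, 0, 0, 0.002, 0, 0, 0, -1, 0, 0, 0, 0, 0, 0],
)

```text
time_s: 8.22
tcp_pos: [0.4131, -0.0842, -0.0119]
ee_rot: [-0.0, -0.017, 1.0, 0.0]
force: [0.0, -0.0, 0.6]
finger_gap: -0.0
finger_force: 0.0
```

arm_command(
  deltas=[-1, 0, 0, 0.002, 0, 0, 0, -1, 0, 0, 0, 0, 0, 0],
)

```text
time_s: 8.48
tcp_pos: [0.4131, -0.0842, -0.0139]
ee_rot: [-0.0, -0.017, 1.0, 0.0]
force: [1.0, 0.3, 0.2]
finger_gap: -0.0001
finger_force: 0.0
```

arm_command(
  deltas=[-1, 0, 0, 0.002, 0, 0, 0, -1, 0, 0, 0, 0, 0, 0],
)

```text
time_s: 8.72
tcp_pos: [0.413, -0.0842, -0.0159]
ee_rot: [-0.0, -0.017, 1.0, 0.0]
force: [0.5, 0.0, -0.2]
finger_gap: 0.0001
finger_force: 0.0
```

```bash
python3 - <<'E'
from rig import read_state, cams
from h import *
s=read_state();p=np.array(s["tcp_pos"]);print(p,s["force"])
c=cams.camera("scene");cv2.imwrite("raw.png",c["image"][:,:,::-1])
g=c["image"][195:240,315:348].astype(int).sum(2)//3
# bright face of the pad (right face): column profile
for r in range(0,45): print(195+r,' '.join('%3d'%v for v in g[r,5:28]))
E
```

```text
[ 0.41304788 -0.08422084 -0.01593009] [ 0.50737114  0.00592035 -0.15988364]
195 137 136 133 110  88  92  98  90  83  84  56  42  40  45  42  46  49  49  53  59  58  57  56
196 132 136 125  89  74  79  84  82  96 113 100  51  45  46  46  46  47  47  52  59  60  58  58
197 121 123 108  76  72  72  72  64  83 110 108  54  50  48  48  43  48  47  54  60  56  54  57
198 103 103  81  67  65  69  69  65  71  90  90  54  51  49  51  50  46  51  53  62  60  53  54
199  91  87  64  55  59  62  67  63  65  68  70  48  48  47  48  50  44  49  56  61  55  61  64
200  81  82  55  48  49  57  57  58  62  61  55  53  50  47  47  50  49  51  54  57  61  90 107
201  73  70  52  42  45  51  60  61  62  59  59  56  55  48  49  47  50  49  53  54  63 105 126
202  69  66  56  41  39  46  62  61  59  58  65  58  52  49  46  51  56  53  53  57  71 108 127
203  60  63  60  45  38  45  58  59  62  65  62  59  52  49  48  52  61  58  56  62  79 110 126
204  49  50  56  44  35  40  52  59  62  62  61  58  55  46  52  54  60  57  53  60  75 111 126
205  36  40  45  41  36  34  41  58  63  61  62  61  56  50  50 
[... 2595 characters left out ...]
 126 126 125 124 128 127 129
233 113 113 111 115 112 101 101 110 118 124 127 128 127 127 126 127 126 127 125 127 127 128 127
234 114 112 116 114 104  96 106 113 118 117 122 125 125 124 127 129 126 125 124 125 125 128 126
235 112 115 115 109 114 123 113 115 115 112 115 119 117 121 126 125 126 125 125 125 125 127 127
236 113 114 109  95 104 115 115 116 116 115 113 113 114 122 127 126 128 127 128 125 123 125 128
237 113 108  97  97 106 114 114 115 114 114 115 112 113 123 126 128 126 126 127 126 123 123 127
238 108  97  94 106 112 112 113 114 113 113 114 115 118 122 126 125 126 124 128 127 126 127 127
239 101  98 106 113 114 113 113 113 114 113 115 114 115 122 127 128 128 128 128 128 127 126 127
```

The fingertip now ends near row 225, which is z ≈ 0.011 at the base plate and below the plate's top. I'll push.

arm_command(
  deltas=[-1, -0.01, 0, 0, 0, 0, 0, -1, -0.01, 0, 0, 0, 0, 0, -1, -0.01, 0, 0, 0, 0, 0, -1, -0.01, 0, 0, 0, 0, 0, -1, -0.01, 0, 0, 0, 0, 0, -1, 0, 0, 0, 0, 0, 0],
)

```text
time_s: 9.52
tcp_pos: [0.4648, -0.0826, -0.0157]
ee_rot: [0.001, -0.017, 1.0, -0.0]
force: [-0.2, -0.4, -0.7]
finger_gap: 0.0003
finger_force: 0.0
```

```bash
cat > sc.py <<'E'
from rig import read_state, cams
from h import *
s=read_state();p=np.array(s["tcp_pos"]);print(p.round(4),np.round(s["force"],2))
C=np.array([613.4,-19.4]);R=np.array([[.9995,.033],[-.033,.9995]])
for n,box in (("scene",(190,140,370,245)),("wrist",None)):
    c=cams.camera(n)
    if n=="wrist":
        q=s["ee_rot"];from scipy.spatial.transform import Rotation as Ro
        T=np.eye(4);T[:3,:3]=Ro.from_quat([*q[1:],q[0]]).as_matrix();T[:3,3]=p
        c=dict(c);c["world_to_cam"]=np.linalg.inv(T@np.array(c["hand_eye"]));box=(0,0,512,384)
    for k in find(c,box):
        r=rect(c,k,.02)
        if 20<min(r[2:4]) and max(r[2:4])<120: print(n,cv2.boundingRect(k.astype(np.int32)),r,"rel corner",(R@(r[:2]-C)).round(1))
E
python3 sc.py
```

```text
[ 0.4648 -0.0826 -0.0157] [-0.23 -0.4  -0.65]
scene (306, 226, 22, 19) [414.9 -33.6  59.8  21.5  88.8] rel corner [-198.9   -7.6]
scene (245, 189, 31, 11) [571.1 -91.   60.   38.7  35.7] rel corner [-44.6 -70.2]
scene (331, 150, 33, 8) [ 505.3 -368.2   77.8   33.6   29.7] rel corner [-119.6 -345.1]
wrist (291, 238, 111, 67) [467.7 -29.2  63.6  33.2  66.6] rel corner [-146.   -5.]
```

```bash
python3 - <<'E'
from rig import cams
from h import *
c=cams.camera("scene");cv2.imwrite("raw2.png",c["image"][:,:,::-1])
g=c["image"].mean(2)[160:250,205:365]
for r in range(0,90,2): print(160+r,''.join(' .:-=+*#%@'[min(9,int(v/22))] for v in g[r]))
E
```

```text
160 :::::::::::--=+++++++++++++++++++++++++++++++++++++++++***######%##########+*****+++++++-::::::::::::::::::::::::::::::::::+**+++++================+++++++++++++
162 :::::::::-=+++++++++++++++++++++++++++++++++++++++++++++++++*+#@@@@@@#####*=***+++++++++++:::::::::::::::::::::::::::::::-=+++++++++++++=============+++*#%%@@@@
164 :::-===+++++++++++++++++++++++++++++++++++++++++++++++++++*@%#++#@@%######**+***++++++++++=::::::::::::::::::..::..::------=++++++++++====+++++**%%@@@@@@@@@@%%%
166 +++++++++++++++++++++++++++++++++++++++++++++++++++++++*@@@@@@@@@####***#*+**************+=:::::::::::::.:.....:::::--:--::+#%%%%##+++**#%%@@@@@@@@@@%%#*+++++++
168 ++++++++++++++++++++++++++++++++++++++++++++++++++++*#%@@@@@@@####%**++*++++++***+*****+++:::::::::::::........:::::::=+--*@@@@@@@@@@@@@@@@@%%%#*+++===+++++++=+
170 +++++++++++++++++++++++++++++++++++++++++++++++++*#%@@@@@@@%####*++++++++++++++++++++++++=:::--:::---:....:::..:::::::-=:-+%@@@%@@@@@@%#*++++++++++++====++++===
172 +++++++++++++++++++++++++++++++++++++++++++++++*@@@@@@@@%#####*+++++++++++++++++++++++++=:::-===-----::..:
[... 5624 characters left out ...]
++++++++++++++++++++++++++++++++++++++++
242 +++++++=----:::+++++++++++++++++++++++++++++++++++++++++++++++++++++++++++++++===-------------====++++++++++++++=++++++++++++++++++++++++++++++++++++++++++++++=
244 +++++++=---:::+++++++++++++++++++++++++++++++++++++++++++++++++++++++++++++++++++++====------------==++++++++++===+++++++++++++++++++++++++++++++++++++++++++===
246 +++++++----::-++++++++++++++++++++++++++++++++++++++++++++++++++++++++++++++++++++++++++++==------------==+++===++++++++++++++++++++++++++++++++++++++++++++==++
248 ++++++=---::-+*++++++++++++++++++++++++++++++++++++++++++++++++++++++++++++++++++++++++++++++++==-----------==++++++++++++++++++++++++++++++++++++++++++++===+++
```

The plate is moving: its left corner in the scene shifted from column 279 to 267, and the washer is unmoved at (320,192). I'll continue the push.

arm_command(
  deltas=[-1, -0.01, 0, 0, 0, 0, 0, -1, -0.01, 0, 0, 0, 0, 0, -1, -0.01, 0, 0, 0, 0, 0, -1, -0.01, 0, 0, 0, 0, 0, -1, -0.01, 0, 0, 0, 0, 0, -1, -0.01, 0, 0, 0, 0, 0, -1, -0.01, 0, 0, 0, 0, 0, -1, -0.008, 0, 0, 0, 0, 0, -1, 0, 0, 0, 0, 0, 0],
)

```text
time_s: 10.8
tcp_pos: [0.5424, -0.08, -0.0156]
ee_rot: [0.001, -0.017, 1.0, -0.0]
force: [-0.7, 0.1, -0.3]
finger_gap: -0.0001
finger_force: 0.0
```

arm_command(
  deltas=[-1, -0.003, 0, 0, 0, 0, 0, -1, -0.003, 0, 0, 0, 0, 0, -1, 0, 0, 0, 0, 0, 0],
)

```text
time_s: 11.18
tcp_pos: [0.5472, -0.0798, -0.0158]
ee_rot: [0.0, -0.017, 1.0, 0.0]
force: [-0.7, 0.1, 1.4]
finger_gap: -0.0002
finger_force: 0.5
```

arm_command(
  deltas=[-1, -0.003, 0, 0, 0, 0, 0, -1, -0.002, 0, 0, 0, 0, 0, -1, 0, 0, 0, 0, 0, 0],
)

```text
time_s: 11.55
tcp_pos: [0.5528, -0.0795, -0.0158]
ee_rot: [0.001, -0.017, 1.0, -0.0]
force: [-1.1, -0.1, 0.7]
finger_gap: -0.0001
finger_force: 0.2
```

arm_command(
  deltas=[-1, -0.002, 0, 0, 0, 0, 0, -1, -0.001, 0, 0, 0, 0, 0, -1, 0, 0, 0, 0, 0, 0],
)

```text
time_s: 11.92
tcp_pos: [0.5552, -0.0795, -0.0158]
ee_rot: [0.0, -0.017, 1.0, 0.0]
force: [-1.0, -1.3, 0.5]
finger_gap: -0.0002
finger_force: 0.7
```

arm_command(
  deltas=[-1, -0.002, 0, 0, 0, 0, 0, -1, -0.001, 0, 0, 0, 0, 0, -1, 0, 0, 0, 0, 0, 0],
)

```text
time_s: 12.3
tcp_pos: [0.5559, -0.0795, -0.0161]
ee_rot: [-0.002, -0.016, 1.0, 0.0]
force: [-6.4, 0.1, 4.4]
finger_gap: -0.0002
finger_force: 2.9
```

arm_command(
  deltas=[-1, -0.001, 0, 0, 0, 0, 0, -1, 0, 0, 0, 0, 0, 0],
)

```text
time_s: 12.55
tcp_pos: [0.5559, -0.0795, -0.0162]
ee_rot: [-0.003, -0.016, 1.0, 0.001]
force: [-8.0, -0.4, 6.0]
finger_gap: 0.0004
finger_force: 3.8
```

```bash
python3 - <<'E'
from rig import cams
from h import *
c=cams.camera("scene");cv2.imwrite("raw3.png",c["image"][:,:,::-1])
g=c["image"].mean(2)[170:234,205:335]
for r in range(0,64,2): print(170+r,''.join(' .:-=+*#%@'[min(9,int(v/22))] for v in g[r]))
E
```

```text
170 +++++++++++++++++++++++++++++++++++++=---+***+++=+=:.....::.::::::::::::::-+++++++++++++++++++++++++=========+++++++++++++*%@@%%@@
172 ++++++++++++++++++++++++++++++++++++-:--+***+=-===+=:.......:::::::::::::-++++++++++++++++++++++++++========+++++++++++++++**#%%%@
174 ++++++++++++++++++++++++++++++++++++-::-==++----::-=+-::::::::::::::::-:-=+++++++++++++++++++%**%%%#*++++=====+==++++++++++++++***
176 +++++++++++++++++++++++++++++++++++++-.:---=::::::::::::::::::::::::::::-+++++++++++++++++++++++*+*%%@@@@%@@%#**++++++++++++++++++
178 +++++++++++++++++++++++++++++++++++++++=::::::.:::::::::::::::::::::--==+++++++++++++++++++++++++++++++++###%%%@@@@%@@@%#**+++++++
180 ++++++++++++++++++++++++++++++++++++*@@%*:.:::..:::::::::::::::::::-=+++++++++++++++++++++++++++++++++++++++++++++***##%@@@@@@%%%*
182 ++++++++++++++++++++++++++++++++++*@%%%##*-.......:::::::::::::::::-++++++++++++++++++++++++++++++++++++++++++++++++++==++++**###+
184 +++++++++++++++++++++++++++++++**######*****=:::::.:::::::::::-:::-++++++++++++++++++++++++++++++++++++++++++***####***++++++=++++
186 ++++++++++++++++
[... 2519 characters left out ...]
+++++++++++++++++++++++++
224 =+=+=+++++==++++++++++++++++++==---::----------==++***********##%@@@@@@@@@@@@@#*++++++++++++++++++++++++++++++++++++++++++++++++==
226 +++++++++=+=-=++++++++++++++++++++===----------------=++************#%@@@@@@@@#+++##**++++++++++++++++++++++++++++++++++++++++===+
228 +++++++=====--=++++++++++++++++++++++++===----------------=+++***********#%%@@#+*#@@@@#+++++++++++++++++++++++++++++++++++++++++++
230 ++=++=+++++----+++++++++++++++++++++++++++++==-----------------=+++***********##%@@@%#*++++++++++++++++++++++++++++++++++++===++++
232 ++++==++++=-::-+++++++++++++++++++++++++++++++++++===---:-----------==++***********###*++++++++++++++++++++++++++++++++++===++++++
```

The plate is home against the far bar, with an 8 N reaction, square to it, and the washer unmoved. Next I move the fingers round to the plate's right end.

arm_command(
  deltas=[-1, 0.012, 0, 0, 0, 0, 0, -1, 0, 0, -0.02, 0, 0, 0, -1, 0, 0, -0.02, 0, 0, 0, -1, 0, -0.034, 0, 0, 0, 0, -1, 0, -0.034, 0, 0, 0, 0, -1, -0.021, 0, 0, 0, 0, 0, -1, -0.021, 0, 0, 0, 0, 0, -1, 0, 0, 0.02, 0, 0, 0, -1, 0, 0, 0.014, 0, 0, 0, -1, 0, 0, 0.005, 0, 0, 0],
)

```text
time_s: 13.85
tcp_pos: [0.5889, -0.1461, -0.0168]
ee_rot: [-0.002, -0.016, 1.0, 0.0]
force: [-0.2, -0.5, 0.3]
finger_gap: 0.0002
finger_force: 0.0
```

arm_command(
  deltas=[-1, 0, 0, 0, 0, 0, 0],
)

```text
time_s: 13.98
tcp_pos: [0.5903, -0.1464, -0.0155]
ee_rot: [-0.001, -0.016, 1.0, 0.0]
force: [0.0, 0.9, -0.2]
finger_gap: 0.0003
finger_force: 0.0
```

arm_command(
  deltas=[-1, 0, 0.01, 0, 0, 0, 0, -1, 0, 0.01, 0, 0, 0, 0, -1, 0, 0.008, 0, 0, 0, 0, -1, 0, 0.005, 0, 0, 0, 0, -1, 0, 0.003, 0, 0, 0, 0, -1, 0, 0, 0, 0, 0, 0],
)

```text
time_s: 14.72
tcp_pos: [0.5903, -0.1103, -0.0147]
ee_rot: [0.0, -0.017, 1.0, 0.0]
force: [0.0, -1.6, -0.3]
finger_gap: 0.0002
finger_force: 0.3
```

arm_command(
  deltas=[-1, 0, 0.003, 0, 0, 0, 0, -1, 0, 0, 0, 0, 0, 0],
)

```text
time_s: 14.98
tcp_pos: [0.5901, -0.1074, -0.0148]
ee_rot: [0.0, -0.017, 1.0, 0.0]
force: [-0.1, -1.6, 0.5]
finger_gap: 0.0
finger_force: 0.6
```

arm_command(
  deltas=[-1, 0, 0.002, 0, 0, 0, 0, -1, 0, 0, 0, 0, 0, 0],
)

```text
time_s: 15.22
tcp_pos: [0.59, -0.1053, -0.0148]
ee_rot: [-0.0, -0.017, 1.0, 0.0]
force: [-0.0, -0.6, 0.9]
finger_gap: 0.0
finger_force: 0.7
```

arm_command(
  deltas=[-1, 0, 0.003, 0, 0, 0, 0, -1, 0, 0, 0, 0, 0, 0],
)

```text
time_s: 15.48
tcp_pos: [0.5898, -0.1018, -0.0149]
ee_rot: [-0.0, -0.017, 1.0, 0.0]
force: [-0.4, -1.1, 0.6]
finger_gap: -0.0005
finger_force: 0.5
```

arm_command(
  deltas=[-1, 0, 0.002, 0, 0, 0, 0, -1, 0, 0, 0, 0, 0, 0],
)

```text
time_s: 15.72
tcp_pos: [0.5898, -0.1, -0.0148]
ee_rot: [-0.0, -0.017, 1.0, 0.0]
force: [0.4, -1.1, 0.4]
finger_gap: -0.0002
finger_force: 0.5
```

arm_command(
  deltas=[-1, 0, 0.002, 0, 0, 0, 0, -1, 0, 0, 0, 0, 0, 0],
)

```text
time_s: 15.98
tcp_pos: [0.5897, -0.098, -0.0148]
ee_rot: [-0.0, -0.017, 1.0, 0.0]
force: [0.1, -0.6, 1.0]
finger_gap: 0.0002
finger_force: 0.5
```

arm_command(
  deltas=[-1, 0, 0.002, 0, 0, 0, 0, -1, 0, 0, 0, 0, 0, 0],
)

```text
time_s: 16.23
tcp_pos: [0.5896, -0.0968, -0.0148]
ee_rot: [0.0, -0.017, 1.0, -0.0]
force: [0.9, -1.7, -0.1]
finger_gap: 0.0001
finger_force: 1.2
```

arm_command(
  deltas=[-1, 0, 0.002, 0, 0, 0, 0, -1, 0, 0, 0, 0, 0, 0],
)

```text
time_s: 16.48
tcp_pos: [0.5896, -0.0968, -0.0147]
ee_rot: [0.0, -0.016, 1.0, -0.001]
force: [0.1, -5.6, -1.4]
finger_gap: 0.0003
finger_force: 2.8
```

```bash
python3 - <<'E'
from rig import cams
from h import *
c=cams.camera("scene")
g=c["image"].mean(2)[150:220,200:300]
for r in range(0,70,2): print(150+r,''.join(' .:-=+*#%@'[min(9,int(v/22))] for v in g[r]))
E
```

```text
150 +=-:++++-::.::::----=++++++=***###%%%%%%-:-===----:....::::::::.:::::::-::=#######****+==--===*#%%%#
152 +=-:=--:::::--::--:-+##*++++++++++*###%%--===-::-:::...:::::::::::::::-::=########%%%%%%%@@%%%%%%#*=
154 ::::::-======-::----+##%*++++++++++++++==++==::::::::..:::::::::::::--::-+#######***###%%%%%%##*+=::
156 --=====-----::-::::-###*#++++++++++++++++++++-...::::::.:::::::::::::::-+########=+++++*++==+++++===
158 -----:---::::::::::-===+*++++++++++++++*++++==:...::::::::::::::::::-::=########*++++*++++++++++++++
160 -::-::::::::::::--=+++++++++++++++===+++*++++=:....:::.::::::::::::-::-*########+*++++++++++++++++++
162 ::::::::::::::-=++++++++++++++++=---=****+==+==:....:::::::::::::::::=#@@@#####*=**+++++++++++++++++
164 ::::::::-===++++++++++++++++++++-::-++++=---:-++=:::..::.:::::::::::-#@@%######***+**+++++++++++++++
166 :-===+++++++++++++++++++++++++++=:.:-===:::::::--::::::::::::::.:::-+%####***#*+***************+++++
168 +++++++++++=++++++++++++++++++++++-.::-::.:::::::::::::::::::::::::=###%**+++++++++***+++***++++++++
170 +++++++++++++++++++++++++++++++++++=-.::::..::
[... 1874 characters left out ...]
#@%%@@@%%@@@@@@@@@%%####*+++++++++++++++++++++++++++++++++++++++++++++
208 +++++==-----++***+******##%%%@@@@@@@@@@@%%@@@%%####*++++++++++++++++++++++++++++++++++++++++++++++++
210 +++++===--------==++**********#%%@@@@@@@@@@@%%###*++++++++++++++++++++++++++++++++++++++++++++++++++
212 +++++==--------------=+++**********##%%@@@@@@@@@%##*++++++++++++++++++++++++++++++++++++++++++++++++
214 ++**+++++++---------------=+++**********##%%@@@@@%*+==*%#**+++++++++++++++++++++++++++++++++++++++++
216 +*%%%*++++=++===----:----------==++***********#%%%%#*#@@@@@@%#**++++++++++++++++++++++++++++++++++++
218 ++**####+++=+++++====-----:----------=++***********##%%@@@@@@@@@@%%#*+++++++++++++++++++++++++++++++
```

The plate has stopped against the left bar (5.6 N), and the scene shows it in the corner. I'll retreat, lift, and move aside so the top camera can check.

arm_command(
  deltas=[-1, 0, -0.01, 0, 0, 0, 0, -1, 0, -0.008, 0, 0, 0, 0, -1, 0, 0, -0.04, 0, 0, 0, -1, 0, 0, -0.055, 0, 0, 0, -1, 0, 0, -0.055, 0, 0, 0, -1, 0, 0, -0.055, 0, 0, 0, -1, 0.05, 0, 0, 0, 0, 0, -1, 0.05, 0, 0, 0, 0, 0, -1, 0.05, 0, 0, 0, 0, 0],
)

```text
time_s: 17.65
tcp_pos: [0.4387, -0.1172, 0.1903]
ee_rot: [0.0, -0.017, 1.0, 0.0]
force: [-0.4, -0.8, 1.3]
finger_gap: 0.0003
finger_force: 0.0
```

arm_command(
  deltas=[-1, 0, 0.055, 0, 0, 0, 0, -1, 0, 0.055, 0, 0, 0, 0, -1, 0, 0.055, 0, 0, 0, 0, -1, 0, 0.055, 0, 0, 0, 0, -1, 0, 0.055, 0, 0, 0, 0, -1, 0, 0.055, 0, 0, 0, 0, -1, 0, 0.055, 0, 0, 0, 0, -1, 0, 0.03, 0, 0, 0, 0, -1, 0, 0, 0, 0, 0, 0],
)

```text
time_s: 18.77
tcp_pos: [0.4253, 0.3004, 0.1901]
ee_rot: [-0.0, -0.019, 1.0, 0.0]
force: [0.9, -0.1, 0.4]
finger_gap: 0.0002
finger_force: 0.0
```

```bash
python3 - <<'E'
from rig import read_state, cams
from h import *
s=read_state();print(s["time_s"],np.round(s["tcp_pos"],3),np.round(s["force"],2))
c=cams.camera("top")
for k in find(c): print(cv2.boundingRect(k.astype(np.int32)),rect(c,k,.02))
cv2.imwrite("pics/top9.png",cv2.resize(c["image"][140:270,220:393,::-1],(800,600),interpolation=cv2.INTER_CUBIC))
E
```

```text
18.775 [0.425 0.3   0.19 ] [ 0.91 -0.13  0.4 ]
(307, 214, 22, 22) [ 479.7 -178.4   43.3   43.7   88.5]
(234, 152, 103, 84) [ 546.3 -116.1  170.9  218.4    1.9]
```

View pics/top9.png

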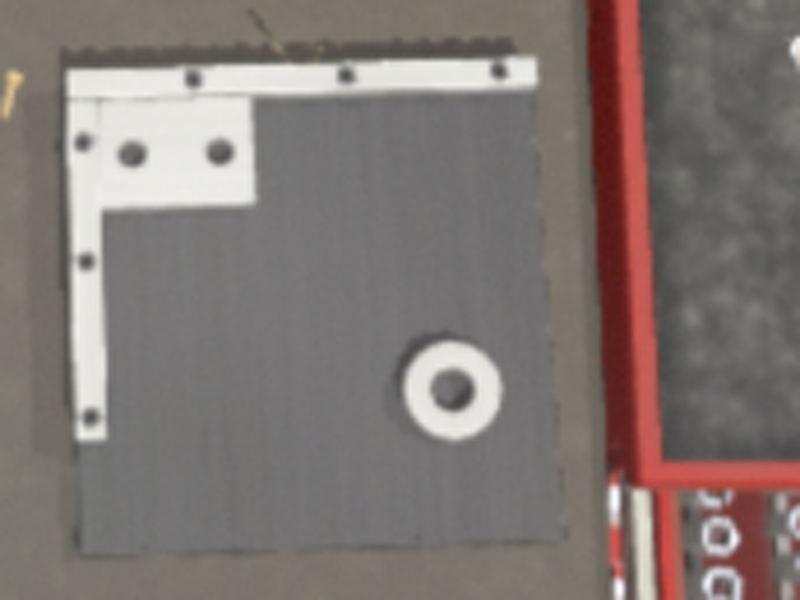

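The picture shows the plate snug in the corner, spanning (100,95) to (255,208), flush with both bars. The washer, at (452,390), has not moved, and the arm is clear.

```bash
python3 -c "
from rig import order
print(order.close_job())"
```

```text
the job is handed in; nothing more can be done
None
```

The spacer plate lies flat in the corner, flush with both bars in the last top view; the washer has not moved, the arm is clear, and the job was handed in at about 19 s (no verdict was returned).

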